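Make up two repair kits from the basement stock

ROBOT

A 6-joint arm with a two-finger parallel gripper is mounted at the origin on the work surface. World frame = base frame: x ahead of the robot, y to its left, z up, the work surface at z = 0. Lengths are in m, angles in degrees, forces in N, time in s.
With the tool pointing down it reaches from about 0.4 to 0.825 m from the base axis. Payload 7 kg.
Tool frame: the origin (TCP) lies midway between the tips of the shut fingers; the grasp point (between the pads) lies ctrl.tcp_to_grasp behind it (ctrl.tcp_to_grasp is the distance from the TCP to the grasp point, in m); y points along the fingers, z is the direction in which the jaws open and shut, and the axes are right-handed (so a half turn about y gives the same grasp; the last joint's range is limited). The gripper opens to 88 mm and grips with 3 to 60 N. Pads are 19 mm wide; open, the fingers measure 130 mm over their backs; the gripper's body (78 mm by 193 mm) begins 47 mm behind the grasp point.
Start: joints at [-59.353, 20.546, 0.682, 0, -70.136, -16.507], TCP at [0.165, -0.655, 0.227] pointing down, gripper open.
Joint ranges: [-176.03, 176.03], [-82.01, 121.73], [-58.28, 71.71], [-173.87, 95.51], [-174.79, -0.11], [-173.66, 173.66]. Speed limits (degrees/s): [136.94, 136.94, 172.46, 180, 180, 180].

INTERFACE

Orientations are given as [roll, pitch, yaw] about the fixed x, y, z axes, in that order (R = Rz(yaw) Ry(pitch) Rx(roll)).
In Python, from plant import ctrl, snapshot, silhouettes gives the robot as it stands.
- The arm moves only by the shell command python3 -m pendant 'ROWS'. ROWS is JSON, a list that holds one entry, the list of rows, each a list of 7 numbers: the shift along the tool's x, y, z in cm, then the turn, a rotation vector about the tool's x, y, z in degrees, then the opening, from 0 (shut) to 1 (fully open). In form: [[[x, y, z, rx, ry, rz, hand], ...]]. A call has 1 to 12 rows; each row shifts and turns the commanded pose from where the row before left it, along the tool's axes as they then stand; what a row does not reach is not made up. A row lasts 1/12 s, in which the tool goes at most 41.7 mm and 7.16 degrees, less where a joint would pass 70% of its speed; a pose out of reach is approached as far as the arm can. A call with a gripper value outside its range is refused whole. The fingers move at their own pace and stop on an object; the grip force is fixed at half the most. Time passes only in rows, so rows that do not move let the fingers close. It gives the time, the measured TCP pose, the force and the opening at its end, in the units of the state.
- ctrl.get_obs(): the state, without advancing time (a new reading comes with each control period).
- snapshot(name): name is "scene" or "top"; returns a dict with "image" (420x560x3 uint8, red, green, blue), "camera_matrix" (3x3 intrinsics, pixels), "dist_coeffs" ([k1, k2, p1, p2, k3] as OpenCV has them; the pictures are not rectified), "eye" and "orientation" of the camera in the world. Camera axes: x right, y down, z forward; pixel columns grow to the right and rows downward; lengths in m; the calibration is good to about 2 mm. A picture is of the moment at which its call begins. There is no depth.
- ctrl.close_job(): hands the job in, once; it reports no verdict.
Trained networks look in a picture, given as the dict that the camera call returned (one of the last four; its "shot" number tells which), for a name from the list of things; names that differ only in an ending like _2 or _b are one class to them, and where a whole thing is asked for, a point or a joint stands for the part that bears it (a point fixed in the world has none). Each returns a list of dicts, best first, with "confidence" (0 to 1); they miss things now and then, are a little off and sometimes report something else, mostly with a low value. They report only what shows in the picture. A call takes as long as a camera call. They do not tell look-alikes from the thing itself.
- silhouettes(picture, thing): "mask" (420x560 bool, what is visible of it) and "bbox" ([left, top, width, height] in pixels, round what is visible of it).
The state is a dict: "clock": time; "joint_pos": joint angles; "qvel": joint speeds; "tau": joint torques, N m; "tool_pos": TCP position; "orientation": TCP orientation; "force": force on the tool from outside, world axes, zero at the start; "moment": the same for the moment, N m; "opening": finger opening in m.
Only numpy, scipy, OpenCV 4.12 (cv2) and the standard library are available. Lean on these libraries where they do the work, as an engineer would, in place of code of your own. Each camera call takes 0.05 s, during which the arm holds its last target.

TASK

Make up the two repair kits: the brass pipe adapter and the yellow-lidded jar go in the blue tray, the castor and the green-lidded jar in the red tray. In each tray stand the jar in the bay with the cork mat and the metal part in the bare bay, each upright and flat on the floor of its bay, as they stand now, the glass jars set down gently. Leave the white-lidded jar and the grey pipe tee where they are, and let go of everything.

Things in the scene. Friction and masses are not known exactly. Their poses are not given: they have to be found in the camera images.
- blue_tray: Blue low open tray fixed to the bench, 180 mm (x) x 110 mm (y) x 22 mm high. Origin: centre of its underside, z up. Walls and the divider at x = 0 are 4 mm thick, all 22 mm high. Two bays, each 84 mm (x) x 102 mm (y) inside: the bay centred at x = +44 mm, y = 0 has a brown cork mat, its top 7 mm above the bench; the bay centred at x = -44 mm, y = 0 is bare, floor 4 mm above the bench.
- red_tray: Red low open tray fixed to the bench, 180 mm (x) x 110 mm (y) x 22 mm high. Origin: centre of its underside, z up. Walls and the divider at x = 0 are 4 mm thick, all 22 mm high. Two bays, each 84 mm (x) x 102 mm (y) inside: the bay centred at x = +44 mm, y = 0 has a brown cork mat, its top 7 mm above the bench; the bay centred at x = -44 mm, y = 0 is bare, floor 4 mm above the bench.
- yellow_jar: Small closed glass jar of screws with a yellow lid: an upright cylinder 48 mm in diameter and 62 mm high (lid from 49 to 62 mm, same diameter, a slight groove just below it), about 0.16 kg. Origin: centre of its underside, z up; its yaw means nothing. Belongs to the blue tray.
- green_jar: Small closed glass jar of screws with a green lid: an upright cylinder 48 mm in diameter and 62 mm high (lid from 49 to 62 mm, same diameter, a slight groove just below it), about 0.16 kg. Origin: centre of its underside, z up; its yaw means nothing. Belongs to the red tray.
- white_jar: Small closed glass jar of screws with a white lid: an upright cylinder 48 mm in diameter and 62 mm high (lid from 49 to 62 mm, same diameter, a slight groove just below it), about 0.16 kg. Origin: centre of its underside, z up; its yaw means nothing. To be left alone.
- adapter: Brass pipe adapter standing on its hexagonal foot: foot 44 mm across the flats (51 mm across the corners) and 18 mm high, above it a ribbed round barrel 37 mm in diameter up to 55 mm above its underside, which is the part to grip, from any side. About 0.25 kg. Origin: centre of its underside, z up. Belongs to the blue tray.
- castor: Steel castor (0.18 kg) standing on its plate with the black wheel on top: plate 50 mm (x) x 42 mm (y) x 4 mm; flat fork cheeks, 22 mm long along x, from 12 to 50 mm high, 27 mm over their outsides along y; wheel 40 mm in diameter, axle along y, centred 42 mm up; total height 62 mm. Grip across the cheeks, closing along y. Origin: centre of the plate's underside, z up. Belongs to the red tray.
- pipe_tee: Grey plastic pipe tee standing on end: vertical pipe 38 mm in diameter over its collars and 60 mm high, with a side branch at mid-height reaching 32 mm along its x. Origin: centre of its underside, z up. To be left alone.
Things that resemble listed ones, but are neither listed nor needed, are in the scene too. What is shaped like the castor but pink or purple is not meant. What is shaped like the green_jar but pink is not meant.

How it is judged:
By the outcome, as a careful person would: the job done as asked, in the order asked, and still so for the second after the job is handed in, with the robot touching nothing.
It also fails if it takes over 115 s, if anything falls off the work surface, if the arm or the gripper's body presses on something with over 40 N, if the wrist force passes 120 N, or if a joint passes its speed limit or range.

## Working session

There is one attempt and no reset: what is moved stays moved. The work goes in short steps, Python scripts to look and compute and a shell command to move; the robot and the scene stay as the last step left them, time stands still between calls to the robot, and variables do not carry over. Pictures are saved under pics/ and viewed, and the job is handed in when it is done.

```bash
ls; mkdir -p pics; python3 - <<'E'
from plant import ctrl, snapshot, silhouettes
import cv2,pickle
print(ctrl.get_obs(), ctrl.tcp_to_grasp)
for n in ("scene","top"):
    s=snapshot(n); print(n,s["camera_matrix"],s["dist_coeffs"],s["eye"],s["orientation"],s["image"].shape,s["shot"])
    cv2.imwrite(f"pics/{n}0.png",cv2.cvtColor(s["image"],cv2.COLOR_RGB2BGR)); pickle.dump(s,open(f"{n}0.pkl","wb"))
    for t in ["blue_tray","red_tray","yellow_jar","green_jar","white_jar","adapter","castor","pipe_tee"]:
        print(t,[(round(d["confidence"],2),d["bbox"]) for d in silhouettes(s,t)])
E
```

```text
pics
{'clock': 0.0, 'joint_pos': array([-5.93521373e+01,  2.05898740e+01,  6.35925053e-01, -1.86067319e-02,
       -7.01354002e+01, -1.65084060e+01]), 'qvel': array([-0.06335395, -0.05418998, -0.03242699,  0.0193459 , -0.04433001,
        0.0313958 ]), 'tau': array([-2.65424587e-04, -5.82715845e+01,  2.93067706e+01,  6.99767411e+00,
        6.96237505e-03, -1.49798116e-04]), 'tool_pos': array([ 0.16476608, -0.65410257,  0.2256614 ]), 'orientation': array([-8.99093633e+01,  8.62058840e-03,  1.41331273e+01]), 'force': array([-0.46800488,  0.07557661,  0.95647598]), 'moment': array([ 0.02661038, -0.06226993,  0.00094562]), 'opening': 0.08755216147355598} 0.0188
scene [[430.59353285   0.         274.42911088]
 [  0.         430.59353285 213.09402285]
 [  0.           0.           1.        ]] [0.03583902 0.         0.         0.         0.        ] [1.09155372 0.21868716 0.5817259 ] [-1.32615869e+02 -8.87775970e-02  1.11088452e+02] (420, 560, 3) 1
blue_tray [(0.78, [130.8, 152.3, 68.8, 72.8])]
red_tray [(0.83, [346.6, 199.8, 118.1, 88.2]), (0.51, [273.6, 219.6, 27.1, 41.7])]
yellow_jar [
[... 548 characters left out ...]
  0.           1.        ]] [-0.07308543  0.          0.          0.          0.        ] [ 0.40137621 -0.0072776   1.15827624] [-173.33089047    0.75427034  -91.48727244] (420, 560, 3) 2
blue_tray [(0.86, [338.2, 167.3, 85.3, 81.4])]
red_tray [(0.73, [135.9, 192.4, 84.9, 69.3])]
yellow_jar [(0.72, [245.3, 216.8, 21.8, 24.1]), (0.61, [135.4, 194.9, 86.3, 64.5])]
green_jar [(0.71, [289.8, 127.9, 20.4, 24.6]), (0.61, [318.2, 90.5, 21.8, 24.4])]
white_jar [(0.93, [244.6, 170.2, 24.3, 21.0])]
adapter [(0.54, [292.1, 218.2, 21.7, 22.7])]
castor [(0.82, [294.1, 180.7, 21.7, 20.3]), (0.71, [347.0, 290.1, 30.4, 21.7]), (0.67, [273.8, 255.8, 23.8, 22.6])]
pipe_tee [(0.55, [241.3, 126.9, 18.8, 25.9])]
```

```bash
python3 - <<'E'
import cv2
a=cv2.imread("pics/scene0.png")[100:320,100:480]; cv2.imwrite("pics/scene0z.png",cv2.resize(a,None,fx=2.1,fy=2.1,interpolation=3))
a=cv2.imread("pics/top0.png")[70:330,120:440]; cv2.imwrite("pics/top0z.png",cv2.resize(a,None,fx=2.3,fy=2.3,interpolation=3))
E
```

```text
(no output)
```

View pics/scene0z.png

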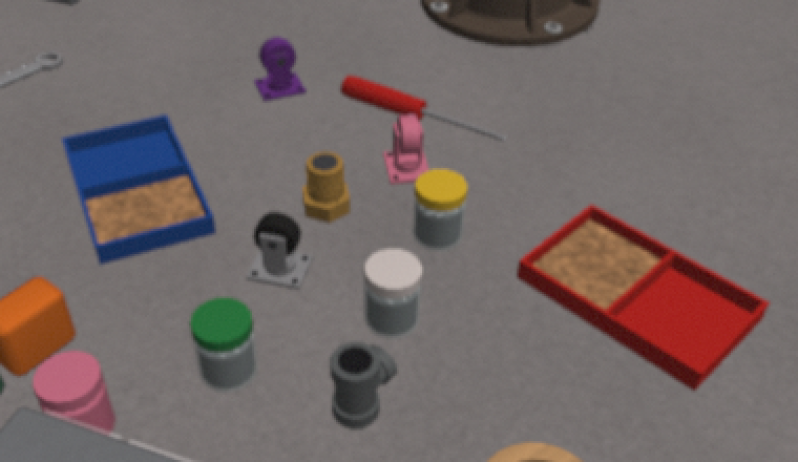

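View pics/top0z.png

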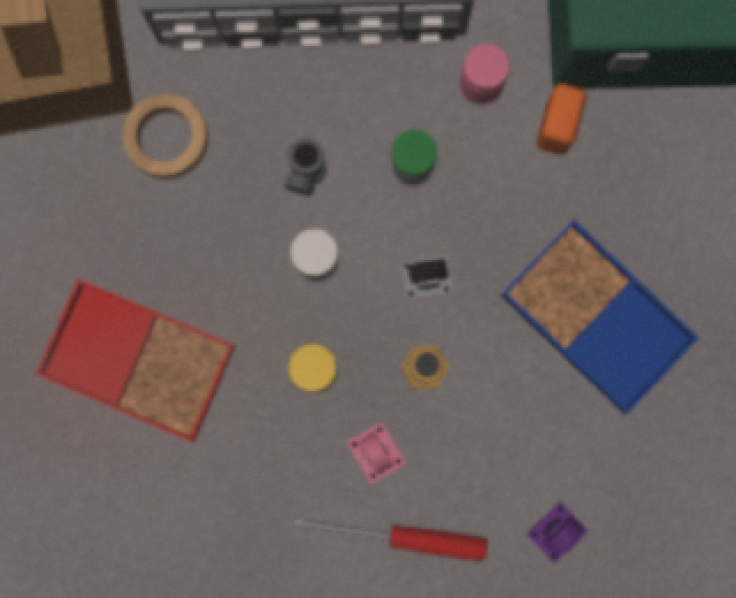

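The steel castor with the black wheel is at scene (232,220) / top (305,191). The look-alikes are pink at scene (295,172) and purple at scene (233,132). The green jar is at scene (206,264) / top (300,140), and its pink look-alike is at scene (133,285). Next I'll fit poses from the masks in both views.

```bash
cat > h.py <<'E'
import numpy as np, cv2, pickle
from scipy.optimize import minimize
from scipy.spatial.transform import Rotation as Ro
def proj(s,P):
    R=Ro.from_euler('xyz',s["orientation"],degrees=True).as_matrix()
    Pc=(P-np.array(s["eye"]))@R
    uv,_=cv2.projectPoints(Pc.reshape(-1,1,3),np.zeros(3),np.zeros(3),np.array(s["camera_matrix"]),np.array(s["dist_coeffs"])); return uv[:,0]
def cyl(r,z0,z1,n=48,ph=0,cx=0):
    a=np.arange(n)*2*np.pi/n+ph
    return np.vstack([np.c_[cx+r*np.cos(a),r*np.sin(a),np.full(n,z)] for z in (z0,z1)])
def box(x,y,z): return np.array([[i*x/2,j*y/2,k] for i in(-1,1) for j in(-1,1) for k in(0,z)])
jar=cyl(.024,0,.062)
wa=np.arange(36)*np.pi/18
wheel=np.vstack([np.c_[.02*np.cos(wa),np.full(36,y),.042+.02*np.sin(wa)] for y in(-.009,.009)])
M={"yellow_jar":jar,"green_jar":jar,"white_jar":jar,
"adapter":np.vstack([cyl(.0255,0,.018,6),cyl(.0185,.018,.055)]),
"castor":np.vstack([box(.05,.042,.004),wheel]),
"blue_tray":box(.18,.11,.022),"red_tray":box(.18,.11,.022),
"pipe_tee":cyl(.019,0,.06)}
K=8;PAD=40
def hullmask(uv,shape,off):
    im=np.zeros(shape,np.uint8)
    h=cv2.convexHull(uv.astype(np.float32))[:,0]
    cv2.fillConvexPoly(im,np.round((h-off+.5)*K*16).astype(np.int32),255,shift=4); return im>0
def fit(name,views,x0,z=0,model=None,yaw=True):
    m=M[name] if model is None else model
    T=[]
    for s,mask in views:
        n,l,st,_=cv2.connectedComponentsWithStats(mask.astype(np.uint8)); mask=l==1+np.argmax(st[1:,4])
        ys,xs=np.nonzero(mask); pts=np.vstack([np.c_[xs+a,ys+b] for a in(-.5,.5) for b in(-.5,.5)])
        off=np.array([xs.min()-10,ys.min()-10]); shp=((np.ptp(ys)+21)*K,(np.ptp(xs)+21)*K)
        T.append((s,off,shp,hullmask(pts,shp,off)))
    def c(p):
        a=np.radians(p[2]*1000) if yaw else 0
        R=np.array([[np.cos(a),-np.sin(a),0],[np.sin(a),np.cos(a),0],[0,0,1]])
        P=m@R.T+[p[0],p[1],z]
        t=0
        for s,off,shp,H in T:
            h=hullmask(proj(s,P),shp,off); t+=1-(h&H).sum()/(h|H).sum()
        return t/len(T)
    best=None
    for y0 in (np.arange(0,180,15) if yaw else [0]):
        r=minimize(c,[x0[0],x0[1],y0/1000],method='Nelder-Mead',options=dict(initial_simplex=[[x0[0],x0[1],y0/1000],[x0[0]+.01,x0[1],y0/1000],[x0[0],x0[1]+.01,y0/1000],[x0[0],x0[1],(y0+10)/1000]],maxiter=120))
        if best is None or r.fun<best.fun: best=r
    return best.x[0],best.x[1],best.x[2]*1000,best.fun
def ground(s,uv,z):
    R=Ro.from_euler('xyz',s["orientation"],degrees=True).as_matrix()
    q=cv2.undistortPoints(np.array(uv,float).reshape(-1,1,2),np.array(s["camera_matrix"]),np.array(s["dist_coeffs"]))[:,0]
    d=np.c_[q,np.ones(len(q))]@R.T; e=np.array(s["eye"]); return e+d*((z-e[2])/d[:,2])[:,None]
E
cat > loc.py <<'E'
from h import *
from plant import snapshot,silhouettes
S={n:snapshot(n) for n in("scene","top")}
want={"yellow_jar":((307,198),(256,229)),"green_jar":((206,264),(300,140)),"white_jar":((288,240),(256,180)),"adapter":((255,190),(303,229)),"castor":((232,220),(305,191)),"blue_tray":((165,188),(381,208)),"red_tray":((405,244),(178,227))}
for t,w in want.items():
    vs=[];res=[]
    for (n,s),(u,v) in zip(S.items(),w):
        for d in silhouettes(s,t):
            b=d["bbox"]
            if abs(b[0]+b[2]/2-u)+abs(b[1]+b[3]/2-v)<14: vs.append((s,np.array(d["mask"])));break
        else: print("miss",t,n)
    x0=ground(S["top"],[w[1]],.02)[0][:2]
    y=t in("adapter","castor","blue_tray","red_tray")
    print(t,np.round(fit(t,vs,x0,yaw=y),4), [np.round(fit(t,[v],x0,yaw=y),4) for v in vs])
E
python3 loc.py
```

```text
yellow_jar [0.4731 0.0544 5.4599 0.0788] [array([ 0.4747,  0.0525, -1.0187,  0.0316]), array([0.4725, 0.0557, 5.807 , 0.042 ])]
green_jar [ 0.6912 -0.0552  4.2902  0.0661] [array([ 0.6909, -0.0559,  2.7069,  0.037 ]), array([ 0.691 , -0.0533,  1.136 ,  0.0685])]
white_jar [0.5894 0.0505 3.7682 0.0833] [array([0.5877, 0.0484, 4.3037, 0.0727]), array([0.589 , 0.0517, 5.8713, 0.0537])]
adapter [ 0.4747 -0.061  30.741   0.0757] [array([ 4.75700e-01, -6.08000e-02,  3.08881e+01,  2.80000e-02]), array([ 0.4734, -0.0605, 28.4235,  0.1079])]
castor [ 5.6900e-01 -6.5400e-02  9.5191e+01  8.8300e-02] [array([ 5.70100e-01, -6.72000e-02,  9.98058e+01,  7.07000e-02]), array([ 5.68400e-01, -6.44000e-02,  9.48253e+01,  6.31000e-02])]
blue_tray [ 0.5215 -0.2447 43.9036  0.0517] [array([ 0.5217, -0.2463, 44.9441,  0.0503]), array([ 5.198000e-01, -2.431000e-01,  2.240725e+02,  4.460000e-02])]
red_tray [4.88400e-01 2.42100e-01 6.62543e+01 4.26000e-02] [array([4.88700e-01, 2.41900e-01, 6.62843e+01, 2.33000e-02]), array([4.87800e-01, 2.44200e-01, 6.61402e+01, 5.80000e-02])]
```

View pics/top0.png

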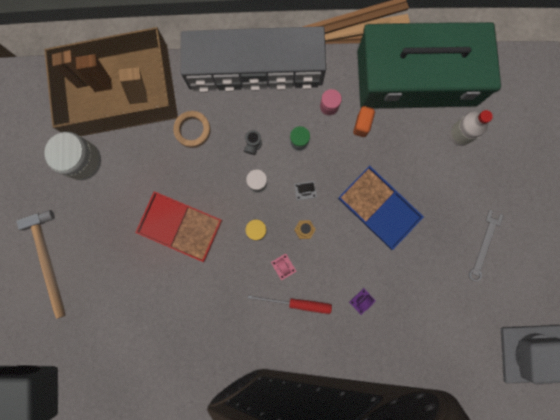

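View pics/scene0.png

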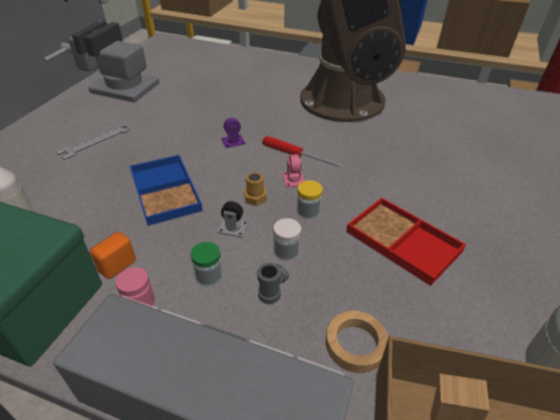

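```bash
cat > calc.py <<'E'
import sys,numpy as np
from plant import ctrl
# usage: x y z yaw (world) -> turn first (tool y), then tool shifts in cm
x,y,z,w=map(float,sys.argv[1:5]); o=ctrl.get_obs(); p=o["tool_pos"]; yw=o["orientation"][2]
a=np.radians(w); d=np.array([x,y,z])-p
print("t",round(o["clock"],2),"pos",np.round(p,4),"rpy",np.round(o["orientation"],2),"F",np.round(o["force"],1),"open",round(o["opening"],4),"J6",o["joint_pos"][5].round(1))
print("turn ry",round((yw-w+180)%360-180,2),"shift cm x %.2f y %.2f z %.2f"%(100*(d[0]*np.cos(a)+d[1]*np.sin(a)),-100*d[2],100*(-d[0]*np.sin(a)+d[1]*np.cos(a))))
E
python3 calc.py .4747 -.061 .15 0
```

```text
t 1.7 pos [ 0.1649 -0.6545  0.2266] rpy [-90.    -0.    14.14] F [ 0.6 -0.3  0.3] open 0.0876 J6 -16.5
turn ry 14.14 shift cm x 30.98 y 7.66 z 59.35
```

The pictures show a clear path from the start at z=0.22, with the toolbox, cabinet and vise off to the sides. The trays sit at top (178,227) red and (381,208) blue. The cork faces the middle of the bench in both. First up is the adapter.

```bash
python3 -m pendant '[[[0,0,0,0,7,0,0.8],[0,0,0,0,7,0,0.8],[1,0,2,0,0,0,0.8],[1.9,0,3.6,0,0,0,0.8],[1.9,0,3.6,0,0,0,0.8],[1.9,0,3.6,0,0,0,0.8],[1.9,0,3.6,0,0,0,0.8],[1.9,0,3.6,0,0,0,0.8],[1.9,0,3.6,0,0,0,0.8],[1.9,0,3.6,0,0,0,0.8],[1.9,0,3.6,0,0,0,0.8],[1.9,0,3.6,0,0,0,0.8]]]'; python3 calc.py .4747 -.061 .15 0
```

```text
clock: 2.7
tool_pos: [0.3455, -0.3084, 0.227]
orientation: [-90.0, -0.1, 0.1]
force: [0.4, 0.5, 0.7]
opening: 0.07
t 2.7 pos [ 0.3455 -0.3084  0.227 ] rpy [-9.002e+01 -6.000e-02  1.300e-01] F [0.4 0.5 0.7] open 0.07 J6 -72.6
turn ry 0.13 shift cm x 12.92 y 7.70 z 24.74
```

```bash
python3 -m pendant '[[[1.7,0.5,3.3,0,0,0,0.8],[1.7,1,3.3,0,0,0,0.8],[1.7,1,3.3,0,0,0,0.8],[1.7,1,3.3,0,0,0,0.8],[1.7,1,3.3,0,0,0,0.8],[1.7,1,3.3,0,0,0,0.8],[1.5,1,2.9,0,0,0,0.8],[1.2,1,2,0,0,0,0.8],[0,0.2,0,0,0,0,0.8],[0,0,0,0,0,0,0.8]]]'; python3 calc.py .4747 -.061 .0212 0
```

```text
clock: 3.53
tool_pos: [0.4734, -0.0618, 0.1488]
orientation: [-90.0, 0.1, 0.3]
force: [-0.4, 0.2, -0.0]
opening: 0.07
t 3.53 pos [ 0.4734 -0.0618  0.1488] rpy [-9.002e+01  9.000e-02  2.700e-01] F [-0.4  0.2 -0. ] open 0.07 J6 -106.0
turn ry 0.27 shift cm x 0.13 y 12.76 z 0.08
```

```bash
python3 -m pendant '[[[0.1,1,0.1,0,0,0,0.8],[0,2.3,0,0,0,0,0.8],[0,2.5,0,0,0,0,0.8],[0,2.5,0,0,0,0,0.8],[0,2,0,0,0,0,0.8],[0,1.5,0,0,0,0,0.8],[0,1,0,0,0,0,0.8],[0,0,0,0,0,0,0.8],[0,0,0,0,0,0,0],[0,0,0,0,0,0,0],[0,0,0,0,0,0,0],[0,0,0,0,0,0,0]]]'; python3 calc.py .4747 -.061 .0212 0;python3 -m pendant '[[[0,0,0,0,0,0,0],[0,0,0,0,0,0,0],[0,0,0,0,0,0,0]]]'
```

```text
clock: 4.53
tool_pos: [0.475, -0.0618, 0.0224]
orientation: [-90.0, -0.1, 0.1]
force: [-0.3, 0.3, 0.1]
opening: 0.0486
t 4.53 pos [ 0.475  -0.0618  0.0224] rpy [-89.97  -0.1    0.13] F [-0.3  0.3  0.1] open 0.0486 J6 -106.1
turn ry 0.13 shift cm x -0.03 y 0.12 z 0.08
clock: 4.78
tool_pos: [0.4747, -0.0617, 0.022]
orientation: [-90.0, -0.0, 0.2]
force: [-1.1, 0.2, 4.5]
opening: 0.0353
```

```bash
python3 -m pendant '[[[0,0,0,0,0,0,0],[0,0,0,0,0,0,0],[0,-0.5,0,0,0,0,0],[0,-1.5,0,0,0,0,0],[0,-2,0,0,0,0,0],[0,-2,0,0,0,0,0],[0,-2,0,0,0,0,0],[0,-2,0,0,0,0,0],[0,-1.5,0,0,0,0,0],[0,-0.5,0,0,0,0,0],[0,0,0,0,0,0,0]]]';  python3 calc.py .4899 -.2753 .14 44
```

```text
clock: 5.7
tool_pos: [0.4748, -0.0616, 0.1425]
orientation: [-90.0, -0.1, 0.1]
force: [1.4, -0.4, -3.1]
opening: 0.0353
t 5.7 pos [ 0.4748 -0.0616  0.1425] rpy [-89.96  -0.11   0.13] F [ 1.4 -0.4 -3.1] open 0.0353 J6 -106.1
turn ry -43.87 shift cm x -13.76 y 0.25 z -16.42
```

```bash
python3 -m pendant '[[[0,0,0,0,-4,0,0],[0,0,0,0,-7,0,0],[0,0,0,0,-7,0,0],[0,0,0,0,-7,0,0],[0,0,0,0,-7,0,0],[0,0,0,0,-7,0,0],[0,0,0,0,-5,0,0],[-1,0,-1.2,0,0,0,0],[-1.8,0,-2.2,0,0,0,0],[-1.8,0,-2.2,0,0,0,0],[-1.8,0,-2.2,0,0,0,0],[-1.8,0,-2.2,0,0,0,0]]]';  python3 -m pendant '[[[-1.8,0,-2.2,0,0,0,0],[-1.8,0,-2.2,0,0,0,0],[-1.4,0,-1.4,0,0,0,0],[-0.6,0,-0.6,0,0,0,0],[0,0,0,0,0,0,0],[0,0,0,0,0,0,0]]]'; python3 calc.py .4899 -.2753 .14 44
python3 - <<'E'
from plant import snapshot; import cv2
for n,c in(("scene",(110,250,100,250)),("top",(140,280,310,450))):
    s=snapshot(n); a=cv2.cvtColor(s["image"],cv2.COLOR_RGB2BGR)[c[0]:c[1],c[2]:c[3]]
    cv2.imwrite(f"pics/a1{n}.png",cv2.resize(a,(560,520),interpolation=3))
E
```

```text
clock: 6.7
tool_pos: [0.4841, -0.1916, 0.1398]
orientation: [-89.9, 0.1, 44.2]
force: [0.7, 0.8, -2.7]
opening: 0.0355
clock: 7.2
tool_pos: [0.4886, -0.2754, 0.14]
orientation: [-89.9, 0.1, 44.1]
force: [0.2, 0.1, -3.7]
opening: 0.0352
t 7.2 pos [ 0.4886 -0.2754  0.14  ] rpy [-8.986e+01  6.000e-02  4.406e+01] F [ 0.2  0.1 -3.7] open 0.0352 J6 -36.5
turn ry 0.06 shift cm x 0.10 y 0.00 z -0.08
```

View pics/a1scene.png

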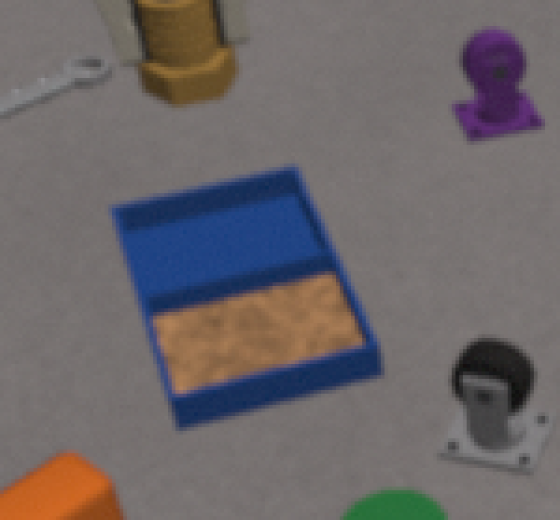

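The adapter hangs upright in the grip over the bare bay, so I'm lowering it.

```bash
python3 -m pendant '[[[0,1,0,0,0,0,0],[0,2,0,0,0,0,0],[0,2,0,0,0,0,0],[0,2,0,0,0,0,0],[0,1.7,0,0,0,0,0],[0,1.2,0,0,0,0,0],[0,0.8,0,0,0,0,0],[0,0.3,0,0,0,0,0],[0,0.1,0,0,0,0,0],[0,0,0,0,0,0,0]]]'; python3 -m pendant '[[[0,0.1,0,0,0,0,0],[0,0.1,0,0,0,0,0],[0,0,0,0,0,0,0]]]'
```

```text
clock: 8.13
tool_pos: [0.49, -0.2754, 0.0308]
orientation: [-90.0, -0.0, 44.2]
force: [0.2, -0.2, -2.5]
opening: 0.0355
clock: 8.38
tool_pos: [0.4898, -0.2756, 0.029]
orientation: [-90.0, -0.0, 44.1]
force: [0.0, -0.1, -3.2]
opening: 0.0355
```

```bash
python3 -m pendant '[[[0,0.1,0,0,0,0,0],[0,0.1,0,0,0,0,0],[0,0.05,0,0,0,0,0],[0,0,0,0,0,0,0]]]'; python3 -m pendant '[[[0,0.05,0,0,0,0,0],[0,0,0,0,0,0,0]]]'
```

```text
clock: 8.72
tool_pos: [0.4896, -0.2756, 0.0261]
orientation: [-90.0, 0.0, 44.1]
force: [-0.7, -0.4, -2.1]
opening: 0.0354
clock: 8.88
tool_pos: [0.4896, -0.2756, 0.0261]
orientation: [-90.0, 0.0, 44.1]
force: [-2.3, 0.8, 3.9]
opening: 0.0352
```

Contact, with Fz up to +3.9. Releasing and rising.

```bash
python3 -m pendant '[[[0,0,0,0,0,0,0.7],[0,0,0,0,0,0,0.7],[0,0,0,0,0,0,0.7],[0,0,0,0,0,0,0.7],[0,0,0,0,0,0,0.7],[0,-0.5,0,0,0,0,0.7],[0,-1.5,0,0,0,0,0.7],[0,-2.5,0,0,0,0,0.7],[0,-3,0,0,0,0,0.7],[0,-3,0,0,0,0,0.7],[0,-1.5,0,0,0,0,0.7]]]'; python3 calc.py .4735 .0541 .14 0
```

```text
clock: 9.8
tool_pos: [0.491, -0.2762, 0.1498]
orientation: [-90.2, -0.1, 44.2]
force: [-0.4, 0.4, -0.3]
opening: 0.0614
t 9.8 pos [ 0.491  -0.2762  0.1498] rpy [-90.24  -0.11  44.17] F [-0.4  0.4 -0.3] open 0.0614 J6 -36.4
turn ry 44.17 shift cm x -1.75 y 0.98 z 33.03
```

```bash
python3 -m pendant '[[[0,0,0,0,4,0,0.8],[0,0,0,0,7,0,0.8],[0,0,0,0,7,0,0.8],[0,0,0,0,7,0,0.8],[0,0,0,0,7,0,0.8],[0,0,0,0,7,0,0.8],[0,0,0,0,5.2,0,0.8],[-0.1,0,1.5,0,0,0,0.8],[-0.2,0,3,0,0,0,0.8],[-0.2,0.1,4,0,0,0,0.8],[-0.2,0.1,4,0,0,0,0.8],[-0.2,0.1,4,0,0,0,0.8]]]'; python3 -m pendant '[[[-0.2,0,4,0,0,0,0.8],[-0.2,0,4,0,0,0,0.8],[-0.2,0,4,0,0,0,0.8],[-0.2,0.3,3,0,0,0,0.8],[-0.1,0.3,1.5,0,0,0,0.8],[0,0,0,0,0,0,0.8],[0,0,0,0,0,0,0.8]]]'; python3 calc.py .4735 .0541 .0212 0
python3 - <<'E'
from plant import snapshot; import cv2
for n,c in(("scene",(110,250,100,250)),("top",(140,280,310,450))):
    s=snapshot(n); a=cv2.cvtColor(s["image"],cv2.COLOR_RGB2BGR)[c[0]:c[1],c[2]:c[3]]
    cv2.imwrite(f"pics/a2{n}.png",cv2.resize(a,(560,520),interpolation=3))
E
```

```text
clock: 10.8
tool_pos: [0.4804, -0.1093, 0.1429]
orientation: [-90.0, -0.0, -0.1]
force: [1.5, 1.0, 0.7]
opening: 0.0697
clock: 11.38
tool_pos: [0.4718, 0.0553, 0.1368]
orientation: [-90.0, -0.0, 0.1]
force: [-0.0, 1.0, -0.9]
opening: 0.0701
t 11.38 pos [0.4718 0.0553 0.1368] rpy [-9.e+01 -0.e+00  7.e-02] F [-0.   1.  -0.9] open 0.0701 J6 -120.4
turn ry 0.07 shift cm x 0.17 y 11.56 z -0.12
```

View pics/a2scene.png

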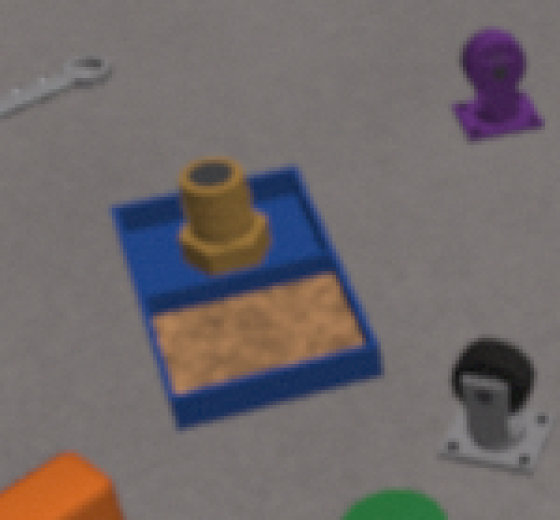

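View pics/a2top.png

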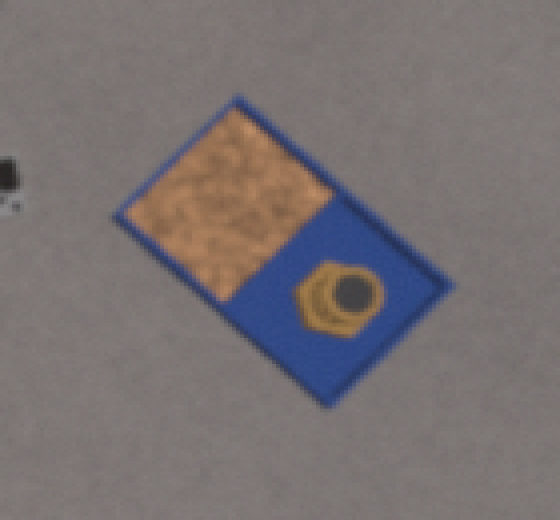

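The adapter stands flat and near the centre of the bare bay, at crop (340,297) in the top view. Next is the yellow jar.

```bash
python3 -m pendant '[[[0.2,1,-0.1,0,0,0,0.8],[0,2,0,0,0,0,0.8],[0,2.5,0,0,0,0,0.8],[0,2.5,0,0,0,0,0.8],[0,1.8,0,0,0,0,0.8],[0,1.2,0,0,0,0,0.8],[0,0.5,0,0,0,0,0.8],[0,0,0,0,0,0,0.8],[0,0,0,0,0,0,0],[0,0,0,0,0,0,0],[0,0,0,0,0,0,0],[0,0,0,0,0,0,0]]]'; python3 -m pendant '[[[0,0,0,0,0,0,0],[0,0,0,0,0,0,0],[0,0,0,0,0,0,0]]]'; python3 -m pendant '[[[0,-0.5,0,0,0,0,0],[0,-1.5,0,0,0,0,0],[0,-2,0,0,0,0,0],[0,-2,0,0,0,0,0],[0,-2,0,0,0,0,0],[0,-2,0,0,0,0,0],[0,-1.5,0,0,0,0,0],[0,-0.5,0,0,0,0,0],[0,0,0,0,0,0,0]]]';  python3 calc.py .5532 -.2141 .14 44
```

```text
clock: 12.48
tool_pos: [0.4744, 0.0536, 0.0223]
orientation: [-90.0, -0.1, -0.1]
force: [0.1, 0.9, -1.0]
opening: 0.0489
clock: 12.73
tool_pos: [0.4744, 0.0537, 0.0223]
orientation: [-90.0, -0.1, -0.0]
force: [-1.0, -0.8, 5.9]
opening: 0.0474
clock: 13.48
tool_pos: [0.4744, 0.0538, 0.1428]
orientation: [-89.9, -0.1, -0.1]
force: [0.6, 0.0, -1.9]
opening: 0.0476
t 13.48 pos [0.4744 0.0538 0.1428] rpy [-8.992e+01 -1.300e-01 -6.000e-02] F [ 0.6  0.  -1.9] open 0.0476 J6 -120.2
turn ry -44.06 shift cm x -12.94 y 0.28 z -24.74
```

```bash
python3 -m pendant '[[[0,0,0,0,-4,0,0],[0,0,0,0,-7,0,0],[0,0,0,0,-7,0,0],[0,0,0,0,-7,0,0],[0,0,0,0,-7,0,0],[0,0,0,0,-7,0,0],[0,0,0,0,-5,0,0],[-0.8,0,-1.4,0,0,0,0],[-1.5,0,-2.8,0,0,0,0],[-1.5,0,-3,0,0,0,0],[-1.5,0,-3,0,0,0,0],[-1.5,0,-3,0,0,0,0]]]';  python3 -m pendant '[[[-1.5,0,-3,0,0,0,0],[-1.5,0,-3,0,0,0,0],[-1.5,0,-2.7,0,0,0,0],[-1,0,-2,0,0,0,0],[-0.6,0,-0.8,0,0,0,0],[0,0,0,0,0,0,0],[0,0,0,0,0,0,0]]]'; python3 calc.py .5532 -.2141 .032 44
```

```text
clock: 14.48
tool_pos: [0.516, -0.0901, 0.1401]
orientation: [-89.9, 0.1, 44.0]
force: [0.8, 1.6, -1.1]
opening: 0.0475
clock: 15.07
tool_pos: [0.5514, -0.2139, 0.14]
orientation: [-89.9, 0.1, 43.9]
force: [0.1, 0.2, -2.2]
opening: 0.0477
t 15.07 pos [ 0.5514 -0.2139  0.14  ] rpy [-8.988e+01  8.000e-02  4.386e+01] F [ 0.1  0.2 -2.2] open 0.0477 J6 -43.8
turn ry -0.14 shift cm x 0.11 y 10.80 z -0.14
```

```bash
python3 -m pendant '[[[0.1,1,-0.1,0,0,0,0],[0,2,0,0,0,0,0],[0,2,0,0,0,0,0],[0,2,0,0,0,0,0],[0,1.5,0,0,0,0,0],[0,1,0,0,0,0,0],[0,0.6,0,0,0,0,0],[0,0.3,0,0,0,0,0],[0,0.1,0,0,0,0,0],[0,0,0,0,0,0,0]]]'; python3 -m pendant '[[[0,0.1,0,0,0,0,0],[0,0.1,0,0,0,0,0],[0,0.05,0,0,0,0,0],[0,0,0,0,0,0,0]]]'
```

```text
clock: 15.9
tool_pos: [0.5543, -0.2138, 0.037]
orientation: [-90.0, -0.0, 44.0]
force: [0.3, -0.3, -1.4]
opening: 0.0475
clock: 16.23
tool_pos: [0.5539, -0.214, 0.0343]
orientation: [-90.0, -0.0, 43.9]
force: [0.4, -1.1, -1.0]
opening: 0.0476
```

```bash
python3 -m pendant '[[[0,0.1,0,0,0,0,0],[0,0.1,0,0,0,0,0],[0,0.1,0,0,0,0,0],[0,0.05,0,0,0,0,0],[0,0,0,0,0,0,0]]]'; python3 -m pendant '[[[0,0.05,0,0,0,0,0],[0,0.03,0,0,0,0,0],[0,0,0,0,0,0,0]]]';python3 -m pendant '[[[0,0.03,0,0,0,0,0],[0,0.03,0,0,0,0,0],[0,0,0,0,0,0,0]]]'
```

```text
clock: 16.65
tool_pos: [0.5537, -0.2139, 0.0303]
orientation: [-90.0, 0.0, 43.9]
force: [-0.2, 1.5, -0.7]
opening: 0.0481
clock: 16.9
tool_pos: [0.5538, -0.2139, 0.0297]
orientation: [-90.0, 0.0, 43.9]
force: [0.3, -0.2, -0.5]
opening: 0.0474
clock: 17.15
tool_pos: [0.5539, -0.214, 0.0294]
orientation: [-90.0, -0.0, 43.9]
force: [-1.5, 0.1, 1.1]
opening: 0.0473
```

```bash
python3 -m pendant '[[[0,0,0,0,0,0,0.8],[0,0,0,0,0,0,0.8],[0,0,0,0,0,0,0.8],[0,0,0,0,0,0,0.8],[0,0,0,0,0,0,0.8],[0,-0.5,0,0,0,0,0.8],[0,-1.5,0,0,0,0,0.8],[0,-2.5,0,0,0,0,0.8],[0,-3,0,0,0,0,0.8],[0,-2.5,0,0,0,0,0.8],[0,-1,0,0,0,0,0.8]]]'; python3 calc.py .569 -.0654 .14 96
```

```text
clock: 18.07
tool_pos: [0.5557, -0.2144, 0.1436]
orientation: [-90.3, -0.2, 44.0]
force: [0.5, 1.0, 0.1]
opening: 0.0698
t 18.07 pos [ 0.5557 -0.2144  0.1436] rpy [-90.26  -0.17  43.98] F [0.5 1.  0.1] open 0.0698 J6 -43.8
turn ry -52.02 shift cm x 14.68 y 0.36 z -2.88
```

```bash
python3 -m pendant '[[[0,0,0,0,-4,0,0.6],[0,0,0,0,-7,0,0.6],[0,0,0,0,-7,0,0.6],[0,0,0,0,-7,0,0.6],[0,0,0,0,-7,0,0.6],[0,0,0,0,-7,0,0.6],[0,0,0,0,-7,0,0.6],[0,0,0,0,-7,0,0.6],[1.7,0,-0.4,0,0,0,0.6],[2.5,0,-0.5,0,0,0,0.6],[3,0.1,-0.6,0,0,0,0.6],[3,0.1,-0.6,0,0,0,0.6]]]'; python3 -m pendant '[[[2.5,0,-0.5,0,0,0,0.6],[1.5,0,-0.3,0,0,0,0.6],[0.5,0,0,0,0,0,0.6],[0,0,0,0,0,0,0.6]]]'; python3 calc.py .569 -.0654 .0212 97
python3 - <<'E'
from plant import snapshot; import cv2
for n,c in(("scene",(110,250,100,250)),("top",(140,280,270,440))):
    s=snapshot(n); a=cv2.cvtColor(s["image"],cv2.COLOR_RGB2BGR)[c[0]:c[1],c[2]:c[3]]
    cv2.imwrite(f"pics/a3{n}.png",cv2.resize(a,None,fx=4,fy=4,interpolation=3))
E
```

```text
clock: 19.07
tool_pos: [0.5621, -0.1094, 0.1371]
orientation: [-90.0, -0.0, 96.9]
force: [0.4, 0.9, 0.9]
opening: 0.0529
clock: 19.4
tool_pos: [0.5648, -0.0634, 0.1372]
orientation: [-90.0, -0.0, 97.0]
force: [0.1, 0.6, -0.1]
opening: 0.0525
t 19.4 pos [ 0.5648 -0.0634  0.1372] rpy [-8.999e+01 -1.000e-02  9.704e+01] F [ 0.1  0.6 -0.1] open 0.0525 J6 -6.3
turn ry 0.04 shift cm x -0.25 y 11.60 z -0.40
```

View pics/a3scene.png

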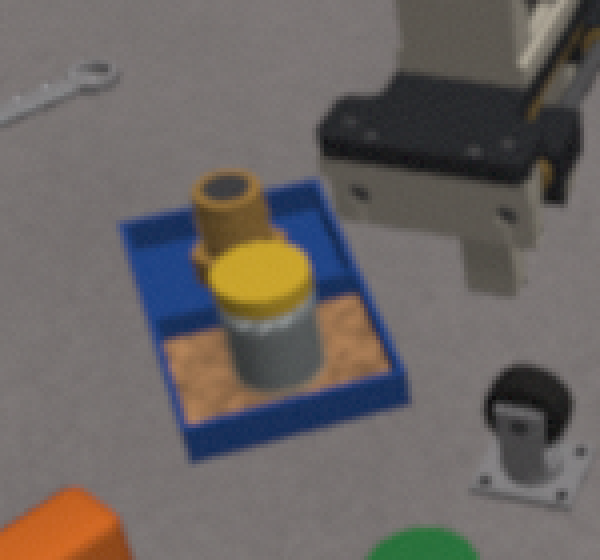

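View pics/a3top.png

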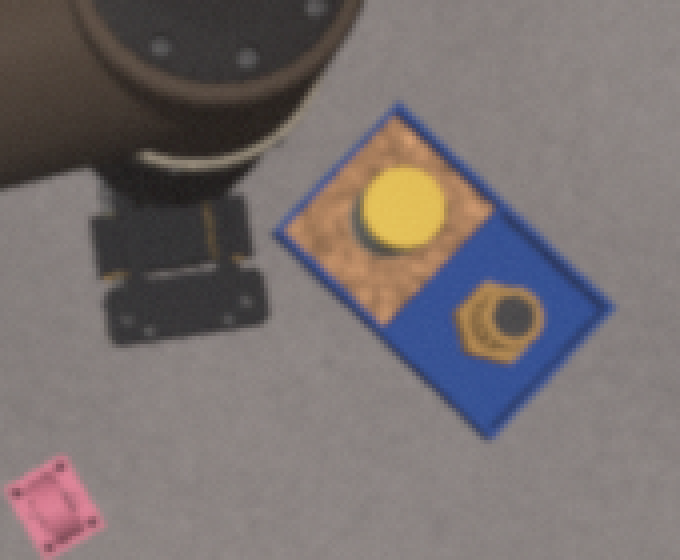

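Blue kit is standing upright, with the jar on the cork at top crop (403,208) and the adapter in the bare bay. The crop also confirms the grey steel castor with the black wheel, at crop (528,430). Descending on it.

```bash
python3 -m pendant '[[[-0.2,1,-0.4,0,0,0,0.6],[0,2,0,0,0,0,0.6],[0,2.5,0,0,0,0,0.6],[0,2.5,0,0,0,0,0.6],[0,1.8,0,0,0,0,0.6],[0,1.2,0,0,0,0,0.6],[0,0.5,0,0,0,0,0.6],[0,0,0,0,0,0,0.6],[0,0,0,0,0,0,0],[0,0,0,0,0,0,0],[0,0,0,0,0,0,0],[0,0,0,0,0,0,0]]]'; python3 -m pendant '[[[0,0,0,0,0,0,0],[0,0,0,0,0,0,0],[0,0,0,0,0,0,0],[0,0,0,0,0,0,0]]]'; python3 calc.py .5692 -.0654 .0212 97
```

```text
clock: 20.5
tool_pos: [0.5697, -0.066, 0.0231]
orientation: [-90.1, -0.0, 96.9]
force: [1.1, 0.3, 0.7]
opening: 0.0314
clock: 20.83
tool_pos: [0.5694, -0.066, 0.0229]
orientation: [-90.0, 0.0, 97.0]
force: [-2.4, 0.1, 6.6]
opening: 0.0271
t 20.83 pos [ 0.5694 -0.066   0.0229] rpy [-9.005e+01  1.000e-02  9.696e+01] F [-2.4  0.1  6.6] open 0.0271 J6 -6.0
turn ry -0.04 shift cm x 0.06 y 0.17 z 0.01
```

```bash
python3 -m pendant '[[[0,-0.5,0,0,0,0,0],[0,-1.5,0,0,0,0,0],[0,-2,0,0,0,0,0],[0,-2,0,0,0,0,0],[0,-2,0,0,0,0,0],[0,-2,0,0,0,0,0],[0,-1.5,0,0,0,0,0],[0,-0.5,0,0,0,0,0],[0,0,0,0,0,0,0]]]';  python3 -m pendant '[[[0,0,0,0,3,0,0],[0,0,0,0,6,0,0],[0,0,0,0,7,0,0],[0,0,0,0,7,0,0],[0,0,0,0,5,0,0],[0,0,0,0,2.7,0,0],[0,0,0,0,0,0,0]]]'; python3 calc.py .5061 .2824 .14 66.25
```

```text
clock: 21.58
tool_pos: [0.5697, -0.0658, 0.1434]
orientation: [-90.1, -0.0, 96.9]
force: [-0.4, 0.3, -2.8]
opening: 0.0268
clock: 22.17
tool_pos: [0.5681, -0.066, 0.1404]
orientation: [-89.9, 0.1, 66.1]
force: [-0.2, -0.0, -1.9]
opening: 0.0266
t 22.17 pos [ 0.5681 -0.066   0.1404] rpy [-8.986e+01  6.000e-02  6.610e+01] F [-0.2 -0.  -1.9] open 0.0266 J6 -36.8
turn ry -0.15 shift cm x 29.39 y 0.04 z 19.71
```

```bash
python3 -m pendant '[[[1.5,0,1,0,0,0,0],[2.5,0,1.7,0,0,0,0],[3,0,2,0,0,0,0],[3,0,2,0,0,0,0],[3,0,2,0,0,0,0],[3,0,2,0,0,0,0],[3,0,2,0,0,0,0],[3,0,2,0,0,0,0],[3,0,2,0,0,0,0],[2.4,0,1.6,0,0,0,0],[1.4,0,0.9,0,0,0,0],[0.6,0,0.4,0,0,0,0]]]';  python3 -m pendant '[[[0,0,0,0,0,0,0],[0,0,0,0,0,0,0]]]'; python3 calc.py .5061 .2824 .0269 66.25
python3 - <<'E'
from plant import snapshot; import cv2
for n,c in(("scene",(120,300,300,500)),):
    s=snapshot(n); a=cv2.cvtColor(s["image"],cv2.COLOR_RGB2BGR)[c[0]:c[1],c[2]:c[3]]
    cv2.imwrite(f"pics/a4{n}.png",cv2.resize(a,None,fx=3,fy=3,interpolation=3))
E
```

```text
clock: 23.17
tool_pos: [0.5074, 0.2841, 0.1411]
orientation: [-90.0, 0.1, 66.5]
force: [0.6, -1.3, -1.7]
opening: 0.0267
clock: 23.33
tool_pos: [0.5078, 0.2813, 0.1414]
orientation: [-90.0, 0.1, 66.3]
force: [-0.4, -0.8, -1.7]
opening: 0.0268
t 23.33 pos [0.5078 0.2813 0.1414] rpy [-89.96   0.09  66.3 ] F [-0.4 -0.8 -1.7] open 0.0268 J6 -72.0
turn ry 0.05 shift cm x 0.03 y 11.45 z 0.20
```

View pics/a4scene.png

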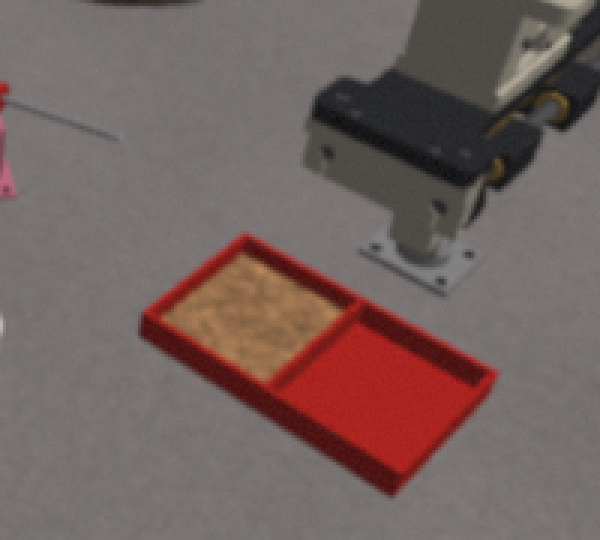

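The castor is level in the grip and square to the bare bay. Lowering.

```bash
python3 -m pendant '[[[0,1,0.2,0,0,0,0],[0,2,0,0,0,0,0],[0,2,0,0,0,0,0],[0,2,0,0,0,0,0],[0,1.7,0,0,0,0,0],[0,1.2,0,0,0,0,0],[0,0.6,0,0,0,0,0],[0,0.3,0,0,0,0,0],[0,0.2,0,0,0,0,0],[0,0,0,0,0,0,0]]]'; python3 -m pendant '[[[0,0.1,0,0,0,0,0],[0,0.05,0,0,0,0,0],[0,0,0,0,0,0,0]]]'
```

```text
clock: 24.22
tool_pos: [0.5066, 0.2827, 0.0323]
orientation: [-90.0, -0.0, 66.2]
force: [0.5, -0.3, -2.4]
opening: 0.0268
clock: 24.47
tool_pos: [0.5065, 0.2831, 0.0312]
orientation: [-90.0, -0.1, 66.2]
force: [0.1, -0.0, -2.5]
opening: 0.0271
```

```bash
python3 -m pendant '[[[0,0.1,0,0,0,0,0],[0,0.1,0,0,0,0,0],[0,0.1,0,0,0,0,0],[0,0.1,0,0,0,0,0],[0,0,0,0,0,0,0]]]'; python3 -m pendant '[[[0,0.05,0,0,0,0,0],[0,0,0,0,0,0,0]]]'
```

```text
clock: 24.88
tool_pos: [0.5063, 0.2829, 0.0269]
orientation: [-90.0, -0.0, 66.3]
force: [-0.8, -0.5, 1.9]
opening: 0.0269
clock: 25.05
tool_pos: [0.5063, 0.2829, 0.0269]
orientation: [-90.0, -0.0, 66.3]
force: [-3.6, -1.6, 6.9]
opening: 0.0269
```

Contact. Releasing, then on to the green jar.

```bash
python3 -m pendant '[[[0,0,0,0,0,0,0.6],[0,0,0,0,0,0,0.6],[0,0,0,0,0,0,0.6],[0,0,0,0,0,0,0.6],[0,0,0,0,0,0,0.6],[0,-0.5,0,0,0,0,0.6],[0,-1.5,0,0,0,0,0.6],[0,-2.5,0,0,0,0,0.6],[0,-3,0,0,0,0,0.6],[0,-2.5,0,0,0,0,0.6],[0,-1,0,0,0,0,0.6],[0,0,0,0,0,0,0.6]]]'; python3 calc.py .6912 -.0552 .14 0
```

```text
clock: 26.05
tool_pos: [0.5077, 0.284, 0.1396]
orientation: [-90.1, -0.3, 66.3]
force: [-0.6, 0.9, -0.8]
opening: 0.0527
t 26.05 pos [0.5077 0.284  0.1396] rpy [-90.13  -0.29  66.27] F [-0.6  0.9 -0.8] open 0.0527 J6 -72.3
turn ry 66.27 shift cm x 18.35 y -0.04 z -33.92
```

```bash
python3 -m pendant '[[[0,0,0,0,4,0,0.8],[0,0,0,0,7,0,0.8],[0,0,0,0,7,0,0.8],[0,0,0,0,7,0,0.8],[0,0,0,0,7,0,0.8],[0,0,0,0,7,0,0.8],[0,0,0,0,7,0,0.8],[0,0,0,0,7,0,0.8],[0,0,0,0,7,0,0.8],[0,0,0,0,6.3,0,0.8],[0.8,0,-1.5,0,0,0,0.8],[1.4,0,-2.6,0,0,0,0.8]]]'; python3 -m pendant '[[[1.8,0,-3.4,0,0,0,0.8],[1.8,0,-3.4,0,0,0,0.8],[1.8,0,-3.4,0,0,0,0.8],[1.8,0,-3.4,0,0,0,0.8],[1.8,0,-3.4,0,0,0,0.8],[1.8,0,-3.4,0,0,0,0.8],[1.8,0,-3.4,0,0,0,0.8],[1.8,0,-3.1,0,0,0,0.8],[1.1,0,-2,0,0,0,0.8],[0.5,0,-0.8,0,0,0,0.8],[0,0,0,0,0,0,0.8],[0,0,0,0,0,0,0.8]]]'; python3 calc.py .6912 -.0552 .0212 0
python3 - <<'E'
from plant import snapshot; import cv2
for n,c in(("scene",(150,320,100,300)),("scene",(180,300,340,480))):
    s=snapshot(n); a=cv2.cvtColor(s["image"],cv2.COLOR_RGB2BGR)[c[0]:c[1],c[2]:c[3]]
    cv2.imwrite(f"pics/a5{c[0]}.png",cv2.resize(a,None,fx=3,fy=3,interpolation=3))
E
```

```text
clock: 27.05
tool_pos: [0.5275, 0.2427, 0.1351]
orientation: [-90.0, 0.1, 0.0]
force: [1.3, -1.0, -0.2]
opening: 0.0701
clock: 28.05
tool_pos: [0.6873, -0.0556, 0.1348]
orientation: [-90.0, 0.1, -0.1]
force: [-0.0, 0.6, -0.9]
opening: 0.0702
t 28.05 pos [ 0.6873 -0.0556  0.1348] rpy [-90.     0.11  -0.13] F [-0.   0.6 -0.9] open 0.0702 J6 -101.6
turn ry -0.13 shift cm x 0.39 y 11.36 z 0.04
```

View pics/a5150.png

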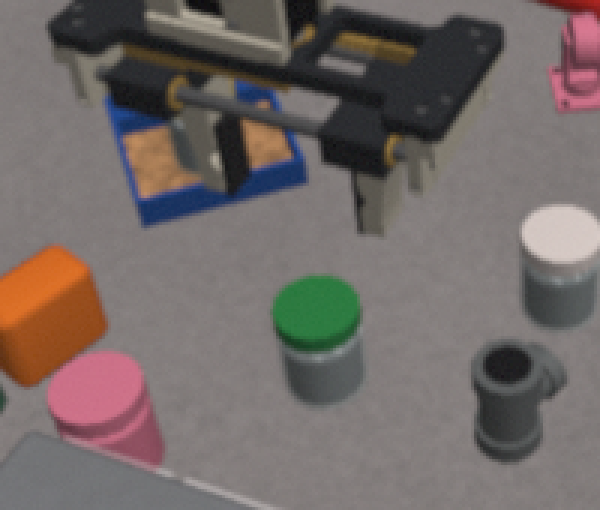

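View pics/a5180.png

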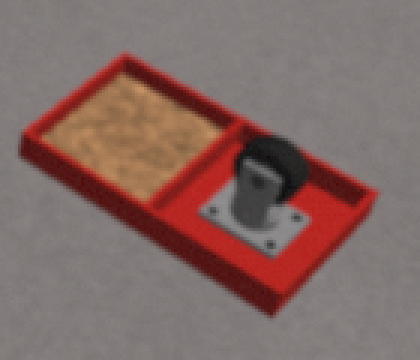

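The castor stands flat in the red tray's bare bay, at crop (255,215). The real green-lidded jar is at crop (318,340), and the pink one at (105,410) is not wanted. Descending on the green jar.

```bash
python3 -m pendant '[[[0.4,1,0,0,0,0,0.8],[0,2,0,0,0,0,0.8],[0,2.5,0,0,0,0,0.8],[0,2.5,0,0,0,0,0.8],[0,1.8,0,0,0,0,0.8],[0,1.1,0,0,0,0,0.8],[0,0.4,0,0,0,0,0.8],[0,0,0,0,0,0,0.8],[0,0,0,0,0,0,0],[0,0,0,0,0,0,0],[0,0,0,0,0,0,0],[0,0,0,0,0,0,0]]]'; python3 -m pendant '[[[0,0,0,0,0,0,0],[0,0,0,0,0,0,0],[0,0,0,0,0,0,0]]]'; python3 -m pendant '[[[0,-0.5,0,0,0,0,0],[0,-1.5,0,0,0,0,0],[0,-2,0,0,0,0,0],[0,-2,0,0,0,0,0],[0,-2,0,0,0,0,0],[0,-2,0,0,0,0,0],[0,-1.5,0,0,0,0,0],[0,-0.5,0,0,0,0,0],[0,0,0,0,0,0,0]]]';  python3 calc.py .4707 .2018 .14 66.25
```

```text
clock: 29.15
tool_pos: [0.6926, -0.0553, 0.0243]
orientation: [-90.0, -0.1, -0.1]
force: [-0.4, -0.4, -0.5]
opening: 0.0486
clock: 29.4
tool_pos: [0.6926, -0.0554, 0.0242]
orientation: [-90.0, -0.1, -0.0]
force: [-0.0, 1.4, 5.9]
opening: 0.0475
clock: 30.15
tool_pos: [0.6925, -0.0553, 0.1445]
orientation: [-90.0, -0.1, -0.1]
force: [-0.6, -0.2, -0.8]
opening: 0.047
t 30.15 pos [ 0.6925 -0.0553  0.1445] rpy [-8.997e+01 -1.200e-01 -6.000e-02] F [-0.6 -0.2 -0.8] open 0.047 J6 -101.5
turn ry -66.31 shift cm x 14.60 y 0.45 z 30.66
```

```bash
python3 -m pendant '[[[0,0,0,0,-4,0,0],[0,0,0,0,-7,0,0],[0,0,0,0,-7,0,0],[0,0,0,0,-7,0,0],[0,0,0,0,-7,0,0],[0,0,0,0,-7,0,0],[0,0,0,0,-7,0,0],[0,0,0,0,-7,0,0],[0,0,0,0,-7,0,0],[0,0,0,0,-6.3,0,0],[0.7,0,1.5,0,0,0,0],[1.2,0,2.5,0,0,0,0]]]'; python3 -m pendant '[[[1.4,0,2.9,0,0,0,0],[1.4,0,2.9,0,0,0,0],[1.4,0,2.9,0,0,0,0],[1.4,0,2.9,0,0,0,0],[1.4,0,2.9,0,0,0,0],[1.4,0,2.9,0,0,0,0],[1.4,0,2.9,0,0,0,0],[1.4,0,2.9,0,0,0,0],[1,0,2.2,0,0,0,0],[0.5,0,1.2,0,0,0,0],[0,0,0,0,0,0,0],[0,0,0,0,0,0,0]]]'; python3 calc.py .4707 .2018 .0312 66.25
python3 - <<'E'
from plant import snapshot; import cv2
for n,c in(("scene",(110,300,290,490)),):
    s=snapshot(n); a=cv2.cvtColor(s["image"],cv2.COLOR_RGB2BGR)[c[0]:c[1],c[2]:c[3]]
    cv2.imwrite(f"pics/a6{n}.png",cv2.resize(a,None,fx=3,fy=3,interpolation=3))
E
```

```text
clock: 31.15
tool_pos: [0.6625, -0.0232, 0.1404]
orientation: [-89.9, 0.1, 66.1]
force: [0.9, 0.7, -1.0]
opening: 0.0471
clock: 32.15
tool_pos: [0.4698, 0.2016, 0.1422]
orientation: [-90.0, 0.1, 66.3]
force: [-0.6, 0.1, -1.0]
opening: 0.0469
t 32.15 pos [0.4698 0.2016 0.1422] rpy [-8.995e+01  8.000e-02  6.633e+01] F [-0.6  0.1 -1. ] open 0.0469 J6 -68.9
turn ry 0.08 shift cm x 0.05 y 11.10 z -0.07
```

View pics/a6scene.png

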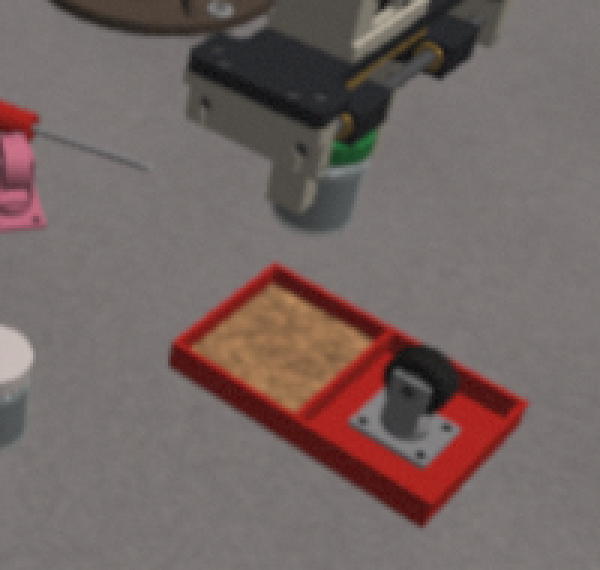

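The green jar is held upright over the cork bay. Lowering it gently.

```bash
python3 -m pendant '[[[0,1,0,0,0,0,0],[0,2,0,0,0,0,0],[0,2,0,0,0,0,0],[0,2,0,0,0,0,0],[0,1.6,0,0,0,0,0],[0,1,0,0,0,0,0],[0,0.6,0,0,0,0,0],[0,0.3,0,0,0,0,0],[0,0.1,0,0,0,0,0],[0,0,0,0,0,0,0]]]'; python3 -m pendant '[[[0,0.1,0,0,0,0,0],[0,0,0,0,0,0,0]]]'
```

```text
clock: 33.03
tool_pos: [0.4711, 0.2017, 0.0375]
orientation: [-90.0, -0.0, 66.2]
force: [0.6, 0.4, -1.1]
opening: 0.0475
clock: 33.2
tool_pos: [0.4711, 0.2019, 0.0368]
orientation: [-90.0, -0.1, 66.2]
force: [0.6, 0.1, -1.4]
opening: 0.0476
```

```bash
python3 -m pendant '[[[0,0.1,0,0,0,0,0],[0,0.1,0,0,0,0,0],[0,0.1,0,0,0,0,0],[0,0.1,0,0,0,0,0],[0,0.05,0,0,0,0,0],[0,0,0,0,0,0,0]]]'; python3 -m pendant '[[[0,0.03,0,0,0,0,0],[0,0.03,0,0,0,0,0],[0,0,0,0,0,0,0]]]'
```

```text
clock: 33.7
tool_pos: [0.4707, 0.2015, 0.0315]
orientation: [-90.0, 0.0, 66.2]
force: [-0.1, 0.2, -1.4]
opening: 0.0476
clock: 33.95
tool_pos: [0.4708, 0.2016, 0.0312]
orientation: [-90.0, -0.0, 66.2]
force: [-0.2, -0.4, -0.2]
opening: 0.0474
```

```bash
python3 -m pendant '[[[0,0.03,0,0,0,0,0],[0,0.02,0,0,0,0,0],[0,0,0,0,0,0,0],[0,0,0,0,0,0,0]]]'
```

```text
clock: 34.28
tool_pos: [0.4708, 0.2016, 0.0311]
orientation: [-90.0, -0.0, 66.2]
force: [-3.5, -1.7, 6.2]
opening: 0.047
```

```bash
python3 -m pendant '[[[0,0,0,0,0,0,0.8],[0,0,0,0,0,0,0.8],[0,0,0,0,0,0,0.8],[0,0,0,0,0,0,0.8],[0,0,0,0,0,0,0.8],[0,-0.5,0,0,0,0,0.8],[0,-1.5,0,0,0,0,0.8],[0,-2.5,0,0,0,0,0.8],[0,-3,0,0,0,0,0.8],[0,-4,0,0,0,0,0.8],[0,-4,0,0,0,0,0.8],[0,-3,0,0,0,0,0.8]]]'; python3 calc.py .33 -.5 .23 66.25
```

```text
clock: 35.28
tool_pos: [0.4713, 0.2016, 0.2195]
orientation: [-90.1, -0.1, 66.3]
force: [2.0, 1.0, -0.0]
opening: 0.0702
t 35.28 pos [0.4713 0.2016 0.2195] rpy [-90.1   -0.14  66.26] F [ 2.  1. -0.] open 0.0702 J6 -68.9
turn ry 0.01 shift cm x -69.91 y -1.05 z -15.33
```

```bash
python3 -m pendant '[[[-2,0,-0.4,0,0,0,0.8],[-3.8,0,-0.8,0,0,0,0.8],[-3.8,0,-0.8,0,0,0,0.8],[-3.8,0,-0.8,0,0,0,0.8],[-3.8,0,-0.8,0,0,0,0.8],[-3.8,0,-0.8,0,0,0,0.8],[-3.8,0,-0.8,0,0,0,0.8],[-3.8,0,-0.8,0,0,0,0.8],[-3.8,0,-0.8,0,0,0,0.8],[-3.8,0,-0.8,0,0,0,0.8],[-3.8,0,-0.8,0,0,0,0.8],[-3.8,0,-0.8,0,0,0,0.8]]]';python3 -m pendant '[[[-3.8,0,-0.8,0,0,0,0.8],[-3.8,0,-0.8,0,0,0,0.8],[-3.8,0,-0.8,0,0,0,0.8],[-3.8,0,-0.8,0,0,0,0.8],[-3.8,0,-0.8,0,0,0,0.8],[-2,0,-0.4,0,0,0,0.8],[0,0,0,0,0,0,0.8],[0,0,0,0,0,0,0.8]]]'
cat > fin.py <<'E'
from h import *
from plant import snapshot,silhouettes
S={n:snapshot(n) for n in("scene","top")}
for n,s in S.items():
    cv2.imwrite(f"pics/f_{n}.png",cv2.cvtColor(s["image"],cv2.COLOR_RGB2BGR))
    a=cv2.cvtColor(s["image"],cv2.COLOR_RGB2BGR); a=a[100:320,110:480] if n=="scene" else a[100:300,120:440]
    cv2.imwrite(f"pics/fz_{n}.png",cv2.resize(a,None,fx=2.1,fy=2.1,interpolation=3))
want={"yellow_jar":(.5532,-.2141,.007),"green_jar":(.4707,.2018,.007),"adapter":(.4899,-.2753,.004),"castor":(.5061,.2824,.004),"white_jar":(.5894,.0505,0),"pipe_tee":(.69,.055,0)}
for t,(x,y,z) in want.items():
    vs=[]
    for n,s in S.items():
        u=proj(s,np.array([[x,y,z+.03]]))[0]
        for d in silhouettes(s,t):
            b=d["bbox"]
            if abs(b[0]+b[2]/2-u[0])+abs(b[1]+b[3]/2-u[1])<16: vs.append((s,np.array(d["mask"])));break
        else: print("miss",t,n)
    if vs: print(t,np.round(fit(t,vs,(x,y),z=z,yaw=t in("adapter","castor")),4))
E
python3 fin.py
```

```text
clock: 36.28
tool_pos: [0.3775, -0.2382, 0.2162]
orientation: [-90.1, -0.0, 66.3]
force: [2.0, 0.6, 0.8]
opening: 0.0701
clock: 36.95
tool_pos: [0.3332, -0.4472, 0.215]
orientation: [-89.9, -0.0, 66.1]
force: [0.1, 0.2, -0.3]
opening: 0.0703
yellow_jar [ 0.5527 -0.2148  4.0814  0.0629]
green_jar [0.4703 0.1993 1.2371 0.0679]
miss adapter scene
adapter [ 4.87500e-01 -2.75200e-01  7.62621e+01  4.73000e-02]
castor [ 0.5075  0.2815 66.6647  0.0931]
white_jar [0.5897 0.0506 0.6754 0.0776]
miss pipe_tee scene
pipe_tee [0.6875 0.0595 1.6417 0.1677]
```

View pics/fz_scene.png

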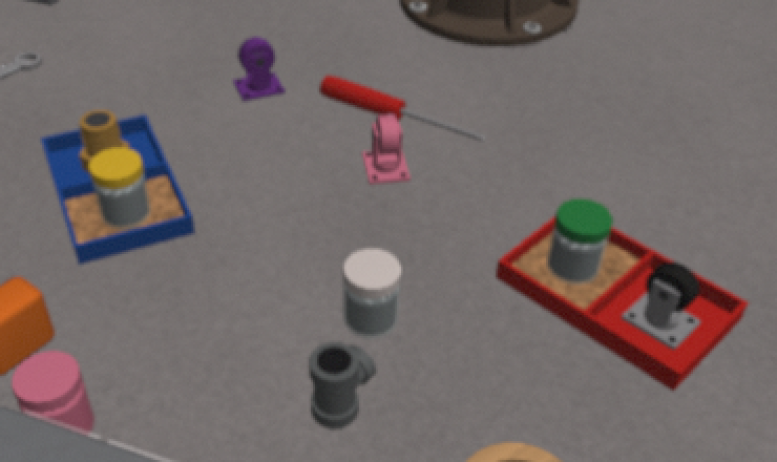

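View pics/fz_top.png

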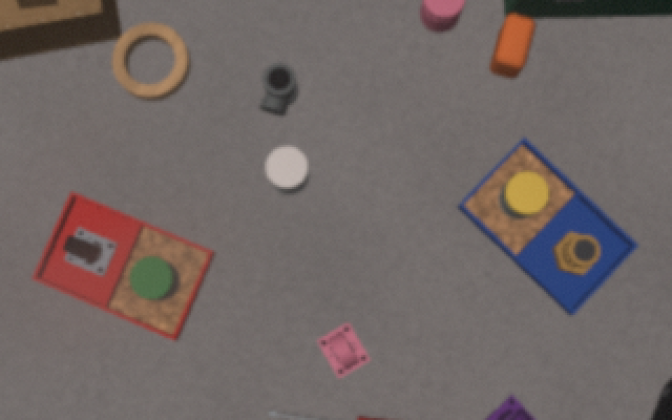

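All four parts stand upright in the right bays, and the white jar, tee and look-alikes are where they were. Handing in.

```bash
python3 -c "
from plant import ctrl
print(ctrl.close_job())"
```

```text
the job is handed in; nothing more can be done
None
```

Both repair kits are made up and the job is handed in, at about 38 s of the 115 s allowed. The brass adapter (bare bay) and the yellow-lidded jar (cork) are in the blue tray. The castor (bare bay) and the green-lidded jar (cork) are in the red tray. The gripper is open and clear of everything.

**Placement:** the final pictures from both cameras show all four parts upright in the right bays. The pose fits put each within about 3 mm of its bay centre.

**Left alone:** the white jar fits within 1 mm of where it started. I never fitted the pipe tee before the job, so its being unmoved is judged by eye only.

**Forces:** the jars were lowered in sub-millimetre steps at the end. The wrist force never read more than about 7 N at any set-down or lift.

**Checks that missed:** in the last scene picture the detector did not return the adapter (partly hidden behind the yellow jar) or the tee. Their final fits come from the top view alone. The tee's fit was loose because I modelled it without its side branch.

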